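# Calibrate the kitchen scale with the reference weight and stylus

## Task

Calibrate the kitchen scale: set the steel reference weight (the cylinder with a knob on top) gently down, upright, in the middle of the round pan, then take the wooden-handled stylus from its ring stand and, with its tip, push the small button at the bottom of the round hole in the scale's console fully down and hold it there for two seconds. Then hang the stylus back by its collar in the ring of its stand and let go, leaving the weight on the pan. Do not press the wide flat key, do not poke the recessed button with the fingers, and leave the shaker and the jar where they are.

Things in the scene. Friction and masses are not known exactly. Their poses are not given: they have to be found in the camera images.
- scale: fixed white kitchen scale, 170 mm (its x) by 250 mm (its y), 36 mm high, a round steel pan on its +y part and a console on its -y part. The console carries, along x, a wide flat key, a small display and, at +x, a round hole with the button in it. Origin: centre of its footprint, on the table; in its frame the pan centre is at (0, 40) mm, the hole at (50, -85) mm, the key at (-52, -85) mm; z up
- pan (a point): centre of the upper face of the pan, a 150 mm steel disc whose top is 50 mm above the table
- well (a point): centre of the mouth of the round hole in the console, 36 mm above the table; the hole is 20 mm across and the button's top lies 14 mm below the mouth when up; vertical
- cal_button (a joint): recessed spring button in the hole, 17 mm across: 0 = up, 0.005 m = fully down; about 6 N holds it fully down
- flat_key (a joint): wide flat key, 36 x 22 mm, 6 mm proud of the console, centre 102 mm from the hole towards the scale's -x: 0 = up, 0.003 m = pressed; not to be pressed
- stand: fixed ring stand: dark base 100 x 90 x 10 mm, a 14 mm post at its +x side (40 mm from the centre) and a steel eye plate 44 x 44 x 6 mm held over the base's centre. Nothing rises above the eye plate except the stylus. Origin: centre of the base, on the table; z up
- ring (a point): centre of the ring's hole at the eye plate's upper face, 105 mm above the table; vertical through hole, 18 mm across
- stylus: stylus, 170 mm long, 90 g: steel shank 10 mm across from the blunt tip to 90 mm, a collar 30 mm across from 90 to 96 mm, round wooden handle 20 mm across from 96 to 170 mm. It starts hanging by its collar in the ring, tip down. Origin: the end of the tip; z along the stylus towards the handle
- handle (a point): middle of the stylus handle, 135 mm from the tip on its axis: where to grip
- weight: steel reference weight, 0.5 kg: cylinder 46 mm across to 42 mm height, then a neck (18 mm) and a knob (28 mm across), 68 mm tall in all; stands on the table left of the scale in line with the shaker and the jar, in any order. Origin: centre of underside; z up
- shaker: plain steel shaker, 48 mm across, 70 mm tall, domed top WITHOUT neck or knob; bystander. Origin: centre of underside
- jar: small amber glass spice jar with a steel cap, 48 mm across, 85 mm tall; bystander. Origin: centre of underside

How it is judged:
On the way, in this order (a step that is already met when the one before it is completed fails the run):
1. the reference weight stands released on the pan, within 40 mm of its middle (horizontal distance between weight and pan below 0.04 m and z of weight in the frame of pan between -0.006 and 0.006 m and angle between weight's own z axis and vertical below 0.1 rad and contact force between the fingers and weight below 0.05 N and linear speed of weight below 0.02 m/s), for 0.2 s.
2. with the weight on the pan, the stylus holds the recessed button down (at least 4 of its 5 mm) for 1 s (horizontal distance between weight and pan below 0.04 m and z of weight in the frame of pan between -0.006 and 0.006 m and angle between weight's own z axis and vertical below 0.1 rad and value of joint cal_button above 0.004 m and contact force between stylus and cal_button above 0.5 N), for 1 s.
At the end, for the whole second after the job is handed in: The weight stands upright at rest on the pan within 40 mm of its middle; the stylus hangs still in the ring with its collar on the eye plate (seated within 6 mm, tip within 12 mm of the ring's axis, tilted less than 0.12 rad); the recessed button is up again (horizontal distance between weight and pan below 0.04 m and z of weight in the frame of pan between -0.006 and 0.006 m and angle between weight's own z axis and vertical below 0.1 rad and horizontal distance between stylus and ring below 0.012 m and z of stylus in the frame of ring between -0.096 and -0.084 m and angle between stylus's own z axis and vertical below 0.12 rad and linear speed of each of stylus, weight below 0.02 m/s and value of joint cal_button below 0.0015 m); the robot touches nothing.
It fails at once if the wide flat key is pressed (over 2 mm) (value of joint flat_key above 0.002 m).
It fails at once if the fingers push the recessed button (contact force between the fingers and cal_button above 0.5 N).
It fails at once if the weight is dropped: let go more than 12 mm above the pan (z of weight in the frame of pan above 0.012 m and contact force between the fingers and weight below 0.01 N).
It fails at once if a bystander (shaker, jar) is moved more than 30 mm (distance of any of shaker, jar from where it was at the start of the episode above 0.03 m).
It also fails if it takes over 72 s, if anything falls off the work surface, if the arm or the gripper's body presses on something with over 40 N, if the wrist force passes 120 N, or if a joint passes its speed limit or range.

## Robot

A 6-joint arm with a two-finger parallel gripper is mounted at the origin on the work surface. World frame = base frame: x ahead of the robot, y to its left, z up, the work surface at z = 0. Lengths are in m, angles in rad, forces in N, time in s.
With the tool pointing down it reaches from about 0.425 to 0.95 m from the base axis. Payload 3.5 kg.
Tool frame: the origin (TCP) lies at the very end of the fingers, on their centre line; the grasp point (between the pads) lies 19 mm behind it (ctrl.pinch_z is the distance from the TCP to the grasp point, in m); z points along the fingers, y is the line along which they close (so a half turn about z gives the same grasp; the last joint's range is limited). The gripper opens to 85 mm and grips with 20 to 120 N. Pads are 22 mm wide; open, the fingers measure 114 mm over their backs; the gripper's body (76 mm by 85 mm) begins 54 mm behind the grasp point. The pads swing forward as they close: fully open they stand 13 mm farther back than shut.
Start: joints at [-1.461, 0.286, 1.577, -0, 1.279, -0.15], TCP at [0.173, -0.652, 0.231] pointing down, gripper open.
Joint ranges: [-2.77, 2.77], [-0.9, 2.22], [0.21, 2.48], [-1.53, 4.67], [0.24, 2.81], [-2.84, 2.84]. Speed limits (rad/s): [2.79, 2.79, 3.14, 3.14, 3.14, 3.14].

## Interface

Orientations are given as a unit quaternion [x, y, z, w].
In Python, from plant import ctrl gives the robot as it stands. The module is installed in compiled form; this text tells all that it offers.
- The arm moves only by the shell command python3 -m crank 'ROWS' [OPENING] [FORCE]. ROWS is JSON, a list of rows, each a list of 6 numbers: the shift along the tool's x, y, z in cm, then the turn, a rotation vector about the tool's x, y, z in rad. In form: [[tx, ty, tz, rx, ry, rz], ...]. A call has 1 to 10 rows; each row is the pose to reach, as a shift and turn from the pose commanded when the call began, along the tool's axes at that moment; what a row does not reach only later rows make up. A row lasts 1/10 s, in which the tool goes at most 50 mm and 8.59 degrees, less where a joint would pass 70% of its speed; a pose out of reach is approached as far as the arm can. A call with a gripper value outside its range is refused whole. OPENING is the opening, from 0 (shut) to 1 (fully open), set as the call begins (- or left out, the last holds). The fingers move at their own pace and stop on an object; FORCE is the grip in N (left out, the last holds). Time passes only in rows, so rows that repeat a pose let the fingers close. It gives the time, the measured TCP pose, the force, the opening and the grip force at its end, in the units of the state.
- ctrl.get_state(): the state, without advancing time (a new reading comes with each control period).
- ctrl.read_camera(name): name is "scene" or "top" or "wrist"; returns (picture, depth): 400x640x3 uint8, blue, green, red; 400x640 float32, m along the optical axis (not along the pixel's ray), 0 where there is no reading.
- ctrl.camera_info(name): a dict with "K" (3x3 intrinsics, pixels), "origin" and "orientation" of the camera in the world. Camera axes: x right, y down, z forward; pixel columns grow to the right and rows downward; lengths in m; the calibration is good to about 2 mm. A picture is of the moment at which its call begins: read the wrist's pose just before it. camera_info takes no time and is no camera call; for the wrist camera it gives the pose at the moment of the call.
- ctrl.sign_off(): hands the job in; it is judged then, once.
The state is a dict: "time": time; "qpos": joint angles; "dq": joint speeds; "joint_efforts": joint torques, N m; "eef_pos": TCP position; "tcp_rot": TCP orientation; "contact_force": force on the tool from outside, world axes, zero at the start; "wrist_torque": the same for the moment, N m; "opening": opening from 0.0 (shut) to 1.0 (fully open); "finger_force": force on a finger pad.
Only numpy, scipy, OpenCV 4.12 (cv2) and the standard library are available. Lean on these libraries where they do the work, as an engineer would, in place of code of your own. Each camera call takes 0.05 s, during which the arm holds its last target. There are 200 camera calls.

## Working session

There is one attempt and no reset: what is moved stays moved. The work goes in short steps, Python scripts to look and compute and a shell command to move; the robot and the scene stay as the last step left them, time stands still between calls to the robot, and variables do not carry over. Pictures are saved under pics/ and viewed, at most 10 in all, crops included, and the job is handed in when it is done.

```bash
mkdir -p pics
cat > h.py <<'E'
import numpy as np, cv2
from scipy.spatial.transform import Rotation as R
from plant import ctrl
def cam(n):
    i=ctrl.camera_info(n); K=np.array(i["K"]); o=np.array(i["origin"]); q=np.array(i["orientation"])
    M=R.from_quat(q).as_matrix() if q.size==4 else q.reshape(3,3)
    return K,o,M
def ray(c,u,v,z):
    K,o,M=c; d=M@np.linalg.solve(K,[u,v,1.]); return o+d*(z-o[2])/d[2]
def proj(c,p):
    K,o,M=c; x=K@(M.T@(np.array(p)-o)); return x[:2]/x[2]
def cloud(c,dep):
    K,o,M=c; v,u=np.mgrid[:dep.shape[0],:dep.shape[1]]
    P=np.stack([(u-K[0,2])/K[0,0]*dep,(v-K[1,2])/K[1,1]*dep,dep],-1); return P@M.T+o
def delta(p,q=None):
    "tool-axis shift (cm) and rotvec to world TCP pose p,q"
    s=ctrl.get_state(); T=R.from_quat(s["tcp_rot"])
    t=T.inv().apply(np.array(p)-s["eef_pos"])*100
    r=(T.inv()*R.from_quat(q)).as_rotvec() if q is not None else np.zeros(3)
    return np.round(t,2),np.round(r,4)
E
python3 - <<'E'
from h import *
s=ctrl.get_state();print(s)
for n in("top","scene"):
    print(n,[np.round(a,3).tolist() for a in cam(n)])
    p,d=ctrl.read_camera(n); cv2.imwrite(f"pics/{n}.png",p); np.save(n,d)
E
```

```text
{'time': 0.0, 'qpos': array([-1.46100996e+00,  2.87199378e-01,  1.57815949e+00, -1.20318778e-05,
        1.27857919e+00, -1.49969748e-01]), 'dq': array([-0.0003308 , -0.00020746,  0.00072812, -0.00106812, -0.00012806,
       -0.00056806]), 'joint_efforts': array([ 8.55677772e-04, -4.05981946e+01, -2.92626929e+01, -7.26425264e-05,
        5.89000396e-03, -7.41210783e-06]), 'eef_pos': array([ 0.17334433, -0.65169501,  0.22993416]), 'tcp_rot': array([ 9.91576787e-01,  1.29514863e-01,  1.78023126e-05, -1.17258301e-03]), 'contact_force': array([0.03007255, 0.82877105, 0.18565395]), 'wrist_torque': array([ 0.03824464,  0.00762513, -0.02834404]), 'finger_force': 0.0, 'opening': 1.0011913230505805}
top [[[399.944, 0.0, 315.897], [0.0, 399.944, 200.539], [0.0, 0.0, 1.0]], [0.479, -0.011, 1.019], [[0.02, -0.996, 0.082], [-0.999, -0.023, -0.036], [0.038, -0.081, -0.996]]]
scene [[[402.282, 0.0, 325.403], [0.0, 402.282, 194.552], [0.0, 0.0, 1.0]], [1.02, -0.545, 0.771], [[0.74, 0.462, -0.489], [0.673, -0.486, 0.558], [0.02, -0.742, -0.67]]]
```

View pics/top.png

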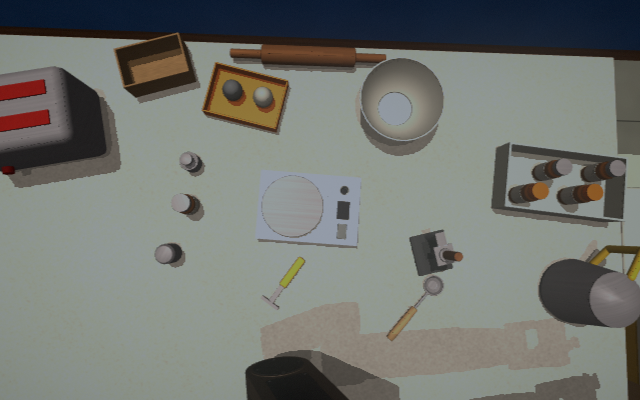

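View pics/scene.png

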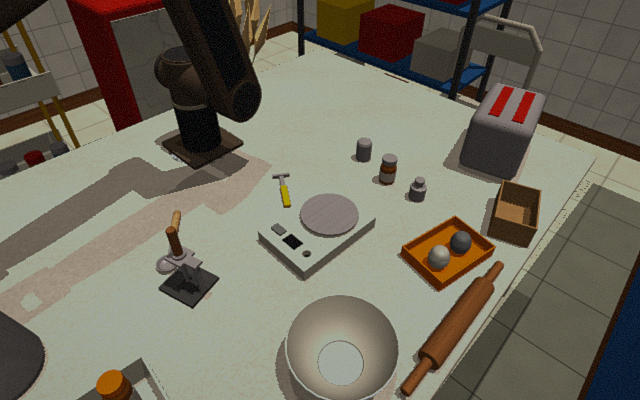

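Top view: the weight with its knob is at (190,161), the jar at (184,204), the shaker at (167,253). The pan is at (292,206), the hole at (344,189), the key at (342,231), and the stylus and stand at (440,254). The scene view confirms that the far one, at (418,190), is the weight.

```bash
python3 - <<'E'
from h import *
c=cam("top"); d=np.load("top.npy"); p=cv2.imread("pics/top.png"); P=cloud(c,d)
def blob(n,u0,u1,v0,v1,zl,zh):
    q=P[v0:v1,u0:u1].reshape(-1,3); q=q[(q[:,2]>zl)&(q[:,2]<zh)]
    print(n,len(q),q.mean(0).round(4),((q.max(0)+q.min(0))/2).round(4),np.ptp(q,0).round(3)); return q
blob("weight knob",170,215,140,180,.055,.08);blob("weight all",170,215,140,180,.03,.08)
blob("jar",165,210,185,222,.07,.1);blob("shaker",145,190,235,272,.05,.08)
q=blob("scale",245,375,160,255,.025,.07);blob("pan",245,335,160,255,.045,.056)
r=cv2.minAreaRect((q[:,:2]*1000).astype(np.float32));print(r)
blob("stylus top",400,480,220,290,.15,.25);blob("eye",400,480,220,290,.095,.112);blob("base",400,480,220,290,.006,.016)
# stylus/handle top z stats
g=cv2.cvtColor(p,cv2.COLOR_BGR2GRAY)
m=(g[180:200,334:356]<90).astype(np.uint8); 
n,l,s,ce=cv2.connectedComponentsWithStats(m)
for i in range(1,n): print(s[i],ce[i]+[334,180],ray(c,*(ce[i]+[334,180]),.036).round(4))
# scale edges from color
E
cat > w.py <<'E'
import sys
from h import *
s=ctrl.get_state(); c=cam("wrist"); p,d=ctrl.read_camera("wrist"); n=sys.argv[1]
cv2.imwrite(f"pics/{n}.png",p); np.savez(n,d=d,K=c[0],o=c[1],M=c[2]); print(s["time"],s["eef_pos"].round(4),[a.round(3).tolist() for a in c])
E
python3 w.py w0
```

```text
weight knob 118 [0.6505 0.2671 0.0664] [0.6515 0.2673 0.0655] [0.027 0.028 0.017]
weight all 298 [0.6483 0.2639 0.0519] [0.6504 0.2682 0.0521] [0.044 0.046 0.044]
jar 294 [0.5446 0.2685 0.0846] [0.5447 0.2695 0.08  ] [0.04  0.043 0.018]
shaker 344 [0.4258 0.3054 0.0651] [0.4253 0.3085 0.0617] [0.045 0.046 0.021]
scale 6926 [ 0.5422 -0.0265  0.0424] [ 0.5435 -0.0275  0.0406] [0.181 0.256 0.031]
pan 2958 [0.5452 0.0125 0.0502] [0.5455 0.0126 0.0505] [0.147 0.148 0.011]
((543.638916015625, -27.318222045898438), (250.41644287109375, 170.2586669921875), 86.82604217529297)
stylus top 119 [ 0.4383 -0.3382  0.1765] [ 0.4379 -0.3413  0.1693] [0.02  0.019 0.037]
eye 391 [ 0.4506 -0.3345  0.1055] [ 0.4509 -0.3399  0.1042] [0.076 0.051 0.016]
base 1045 [ 0.4238 -0.331   0.0102] [ 0.4203 -0.3609  0.0109] [0.149 0.15  0.01 ]
[ 7  6  7  9 47] [343.89361702 189.72340426] [ 0.5891 -0.1156  0.036 ]
0.1 [ 0.1734 -0.6517  0.2301] [[[342.622, 0.0, 320.297], [0.0, 342.622, 195.843], [0.0, 0.0, 1.0]], [0.256, -0.629, 0.372], [[0.257, -0.913, -0.318], [-0.966, -0.243, -0.083], [-0.002, 0.329, -0.944]]]
```

Run:
```python
from h import *
print(delta([.6508,.2675,.2]), delta([.55,-.15,.23]))
```

```text
(array([ 69.75, -76.58,   3.18]), array([0., 0., 0.])) (array([ 49.29, -38.82,   0.11]), array([0., 0., 0.]))
```

```bash
python3 -m crank '[[20,-16,0,0,0,0],[20,-16,0,0,0,0],[20,-16,0,0,0,0],[20,-16,0,0,0,0],[20,-16,0,0,0,0],[20,-16,0,0,0,0],[30,-25,0,0,0,0],[30,-25,0,0,0,0],[30,-25,0,0,0,0],[30,-25,0,0,0,0]]' 1 && python3 -m crank '[[19,-14,0,0,0,0],[19,-14,0,0,0,0],[19,-14,0,0,0,0],[19,-14,0,0,0,0],[19,-14,0,0,0,0],[19,-14,0,0,0,0],[19,-14,0,0,0,0],[19,-14,0,0,0,0],[19,-14,0,0,0,0],[19,-14,0,0,0,0]]' && python3 w.py w1
```

```text
time: 1.15
eef_pos: [0.4004, -0.3311, 0.2311]
tcp_rot: [0.991, 0.132, 0.0, -0.0]
contact_force: [-0.7, -0.2, -0.3]
opening: 1.005
finger_force: 0.0
time: 2.15
eef_pos: [0.5463, -0.1508, 0.2314]
tcp_rot: [0.992, 0.129, -0.0, 0.0]
contact_force: [0.2, 0.0, -0.5]
opening: 0.998
finger_force: 0.0
2.15 [ 0.5463 -0.1508  0.2314] [[[342.622, 0.0, 320.297], [0.0, 342.622, 195.843], [0.0, 0.0, 1.0]], [0.629, -0.128, 0.373], [[0.255, -0.913, -0.318], [-0.967, -0.241, -0.084], [0.001, 0.329, -0.944]]]
```

View pics/w1.png

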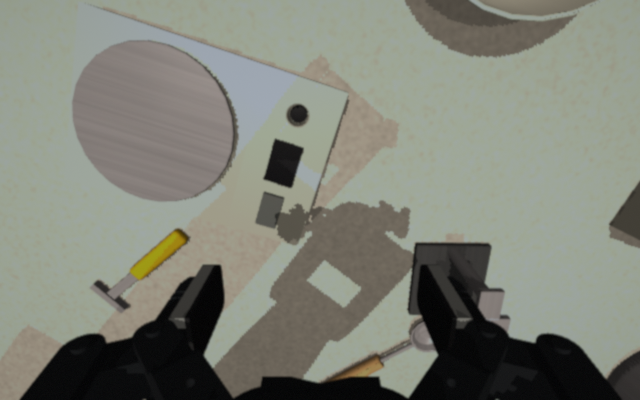

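Wrist view: the hole is at (298,114), the pan centre at about (153,121), the key at (270,209). I'll refine the hole and the pan from here and work out the move to the weight.

Run:
```python
from h import *
p=cv2.imread("pics/w1.png"); z=np.load("w1.npz"); c=(z["K"],z["o"],z["M"]); P=cloud(c,z["d"])
g=cv2.cvtColor(p,cv2.COLOR_BGR2GRAY)
for t in(60,90,110,130):
    m=(g[98:132,280:318]<t).astype(np.uint8); n,l,s,ce=cv2.connectedComponentsWithStats(m); i=1+s[1:,4].argmax()
    print(t,s[i],(ce[i]+[280,98]).round(1),ray(c,*(ce[i]+[280,98]),.036).round(4))
q=P[20:220,50:250].reshape(-1,3); q=q[(q[:,2]>.044)&(q[:,2]<.058)]
h=q[:,:2]*1000; print("pan",cv2.minEnclosingCircle(h.astype(np.float32)),q[:,2].mean())
print(delta([.6508,.2675,.14]))
```

```text
60 [  8   7  19  18 248] [297.6 113.6] [ 0.5905 -0.1157  0.036 ]
90 [  7   7  21  21 344] [297.1 114.7] [ 0.5893 -0.1154  0.036 ]
110 [  7   6  21  22 376] [297.2 114.7] [ 0.5894 -0.1154  0.036 ]
130 [  6   6  23  23 420] [297.2 114.8] [ 0.5893 -0.1155  0.036 ]
pan ((546.1249389648438, 11.976298332214355), 75.26614379882812) 0.04881163077561848
(array([ 20.77, -37.76,   9.13]), array([0., 0., 0.]))
```

```bash
python3 -m crank '[[20.8,-37.8,0,0,0,0],[20.8,-37.8,0,0,0,0],[20.8,-37.8,0,0,0,0],[20.8,-37.8,0,0,0,0],[20.8,-37.8,0,0,0,0],[20.8,-37.8,0,0,0,0],[20.8,-37.8,0,0,0,0],[20.8,-37.8,0,0,0,0],[20.8,-37.8,0,0,0,0],[20.8,-37.8,0,0,0,0]]' && python3 -m crank '[[0,0,4,0,0,0],[0,0,6,0,0,0],[0,0,6,0,0,0],[0,0,6,0,0,0],[0,0,6,0,0,0]]' && python3 w.py w2
python3 - <<'E'
from h import *
z=np.load("w2.npz"); c=(z["K"],z["o"],z["M"]); P=cloud(c,z["d"])
w=P.reshape(-1,3); w=w[np.hypot(w[:,0]-.6508,w[:,1]-.2675)<.045]
for a,b in((.038,.045),(.055,.075),(.064,.075)):
    q=w[(w[:,2]>a)&(w[:,2]<b)]; print(a,len(q),q.mean(0).round(4),((q.max(0)+q.min(0))/2).round(4),np.ptp(q,0).round(3))
print(delta([.6508,.2675,.012]))
E
```

```text
time: 3.2
eef_pos: [0.6507, 0.2728, 0.2309]
tcp_rot: [0.991, 0.132, 0.0, -0.0]
contact_force: [-0.3, -0.3, 0.2]
opening: 0.995
finger_force: 0.0
time: 3.7
eef_pos: [0.652, 0.2688, 0.1738]
tcp_rot: [0.992, 0.129, 0.002, -0.0]
contact_force: [0.7, 0.5, 0.6]
opening: 0.999
finger_force: 0.0
3.7 [0.652  0.2688 0.1738] [[[342.622, 0.0, 320.297], [0.0, 342.622, 195.843], [0.0, 0.0, 1.0]], [0.734, 0.292, 0.316], [[0.256, -0.914, -0.314], [-0.967, -0.242, -0.084], [0.001, 0.325, -0.946]]]
0.038 1175 [0.6587 0.2701 0.0421] [0.6519 0.268  0.0415] [0.045 0.045 0.007]
0.055 1035 [0.6528 0.2685 0.0651] [0.6516 0.268  0.062 ] [0.028 0.028 0.012]
0.064 922 [0.652  0.2682 0.0656] [0.6515 0.2681 0.0661] [0.028 0.027 0.004]
(array([-0.23,  0.1 , 16.21]), array([0., 0., 0.]))
```

View pics/w2.png

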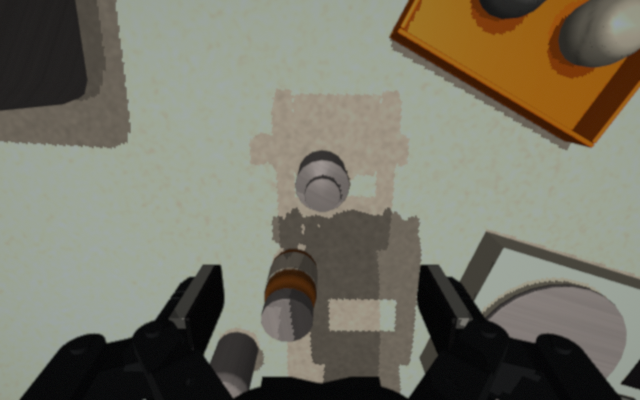

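Wrist view: the weight, with its knob, is at (322,180), the jar at (290,295), the shaker at (237,360). The weight measures (0.652, 0.268), so the gripper is right above it. I'll go down, grip the body and lift.

```bash
python3 -m crank '[[0,0,4,0,0,0],[0,0,8,0,0,0],[0,0,12,0,0,0],[0,0,14,0,0,0],[0,0,15.5,0,0,0],[0,0,16.5,0,0,0],[0,0,16.5,0,0,0],[0,0,16.5,0,0,0]]' && python3 -m crank '[[0,0,0,0,0,0],[0,0,0,0,0,0],[0,0,0,0,0,0],[0,0,0,0,0,0],[0,0,0,0,0,0],[0,0,0,0,0,0],[0,0,0,0,0,0],[0,0,0,0,0,0],[0,0,0,0,0,0],[0,0,0,0,0,0]]' 0 60
```

```text
time: 4.55
eef_pos: [0.652, 0.2696, 0.0081]
tcp_rot: [0.992, 0.13, 0.001, -0.0]
contact_force: [0.5, -0.8, 0.3]
opening: 1.001
finger_force: 0.0
time: 5.55
eef_pos: [0.6522, 0.2688, 0.0082]
tcp_rot: [0.992, 0.13, 0.001, 0.0]
contact_force: [-1.0, -2.4, 6.1]
opening: 0.517
finger_force: 62.6
```

```bash
python3 -m crank '[[0,0,-3,0,0,0],[0,0,-7,0,0,0],[0,0,-10,0,0,0],[-4,5,-10,0,0,0],[-7,9,-10,0,0,0],[-10,13,-10,0,0,0],[-13,17,-10,0,0,0],[-15,20,-10,0,0,0],[-16.8,22.1,-10,0,0,0],[-16.8,22.1,-10,0,0,0]]' && python3 -m crank '[[0,0,0,0,0,0],[0,0,0,0,0,0],[0,0,2,0,0,0],[0,0,3,0,0,0],[0,0,3.5,0,0,0],[0,0,4,0,0,0],[0,0,4.3,0,0,0],[0,0,4.5,0,0,0],[0,0,4.5,0,0,0],[0,0,4.5,0,0,0]]'
python3 w.py w3
python3 - <<'E'
from h import *
s=ctrl.get_state(); print(s["eef_pos"],s["contact_force"],s["finger_force"]); print(delta([.546,.0123,.0585]))
E
```

```text
time: 6.55
eef_pos: [0.5417, 0.0101, 0.1039]
tcp_rot: [0.992, 0.127, -0.003, -0.001]
contact_force: [0.6, 0.2, -5.2]
opening: 0.518
finger_force: 63.2
time: 7.55
eef_pos: [0.5454, 0.0124, 0.0617]
tcp_rot: [0.992, 0.129, 0.0, 0.0]
contact_force: [-0.7, -0.4, -4.9]
opening: 0.515
finger_force: 63.2
7.55 [0.5454 0.0124 0.0617] [[[342.622, 0.0, 320.297], [0.0, 342.622, 195.843], [0.0, 0.0, 1.0]], [0.628, 0.035, 0.203], [[0.257, -0.913, -0.317], [-0.966, -0.243, -0.085], [0.001, 0.328, -0.945]]]
[0.54546824 0.01236684 0.06177781] [-0.0791965  -0.74535547 -6.00256755] 63.174933974551095
(array([0.05, 0.02, 0.33]), array([0., 0., 0.]))
```

Lower the last 3-4 mm slowly, watching the force.

```bash
python3 -m crank '[[0,0,0.15,0,0,0],[0,0,0.25,0,0,0],[0,0,0.32,0,0,0],[0,0,0.36,0,0,0],[0,0,0.36,0,0,0],[0,0,0.36,0,0,0]]'
```

```text
time: 8.2
eef_pos: [0.5451, 0.0124, 0.0582]
tcp_rot: [0.992, 0.13, -0.0, -0.0]
contact_force: [-3.6, 0.1, 0.4]
opening: 0.513
finger_force: 63.7
```

Contact: the scale now carries the load. Release and rise.

```bash
python3 -m crank '[[0,0,0,0,0,0],[0,0,0,0,0,0],[0,0,0,0,0,0],[0,0,0,0,0,0],[0,0,0,0,0,0],[0,0,0,0,0,0],[0,0,0,0,0,0],[0,0,0,0,0,0]]' 1 && python3 -m crank '[[0,0,-2,0,0,0],[0,0,-5,0,0,0],[0,0,-9,0,0,0],[0,0,-13,0,0,0],[0,0,-17,0,0,0],[0,0,-20,0,0,0],[0,0,-20,0,0,0],[0,0,-20,0,0,0]]'
python3 - <<'E'
from h import *
c=cam("top"); p,d=ctrl.read_camera("top"); cv2.imwrite("pics/t2.png",p); P=cloud(c,d).reshape(-1,3)
q=P[(np.hypot(P[:,0]-.546,P[:,1]-.012)<.06)&(P[:,2]>.06)&(P[:,2]<.13)]; print("weight",len(q),q.mean(0).round(4),((q.max(0)+q.min(0))/2).round(4),q[:,2].max())
q=P[(np.hypot(P[:,0]-.438,P[:,1]+.34)<.05)&(P[:,2]>.172)&(P[:,2]<.2)]; print("handle top",len(q),q.mean(0).round(4),((q.max(0)+q.min(0))/2).round(4))
print(delta([.436,-.33,.245]))
E
python3 w.py w4
```

```text
time: 9.0
eef_pos: [0.5451, 0.0125, 0.0577]
tcp_rot: [0.992, 0.13, 0.0, -0.0]
contact_force: [0.1, 0.6, -0.5]
opening: 1.0
finger_force: 0.0
time: 9.8
eef_pos: [0.5453, 0.0125, 0.2584]
tcp_rot: [0.992, 0.13, 0.001, 0.0]
contact_force: [-0.1, 0.7, -0.6]
opening: 1.003
finger_force: 0.0
weight 10 [0.5224 0.011  0.0815] [0.5225 0.0117 0.079 ] 0.09296705382477066
handle top 83 [ 0.4383 -0.3398  0.1831] [ 0.4382 -0.3414  0.1799]
(array([-19.29,  30.32,   1.18]), array([0., 0., 0.]))
9.85 [0.5446 0.0126 0.2567] [[[342.622, 0.0, 320.297], [0.0, 342.622, 195.843], [0.0, 0.0, 1.0]], [0.627, 0.036, 0.398], [[0.257, -0.912, -0.319], [-0.966, -0.243, -0.085], [-0.0, 0.33, -0.944]]]
```

```bash
python3 -m crank '[[-4,6,0,0,0,0],[-7,11,0,0,0,0],[-10,16,0,0,0,0],[-13,21,0,0,0,0],[-16,25,0,0,0,0],[-19,30,0,0,0,0],[-19,31,0,0,0,0],[-19,31,0,0,0,0],[-19,31,0,0,0,0],[-19,31,0,0,0,0]]' && python3 -m crank '[[0,0,0,0,0,0],[0,0,0,0,0,0]]' && python3 w.py w5
python3 - <<'E'
from h import *
for n in("w4","w5"):
    z=np.load(n+".npz"); c=(z["K"],z["o"],z["M"]); P=cloud(c,z["d"]).reshape(-1,3)
    L=dict(w4=[("knob",.546,.0123,.11,.125)],w5=[("top",.438,-.34,.178,.195),("mid",.438,-.34,.12,.17),("low",.438,-.34,.116,.135),("collar",.438,-.34,.1085,.114),("plate",.438,-.34,.1,.1075)])[n]
    for m,x,y,a,b in L:
        q=P[(np.hypot(P[:,0]-x,P[:,1]-y)<.04)&(P[:,2]>a)&(P[:,2]<b)]
        print(m,len(q),q.mean(0).round(4),((q.max(0)+q.min(0))/2).round(4),np.ptp(q,0).round(3))
E
```

```text
time: 10.9
eef_pos: [0.4409, -0.3348, 0.2562]
tcp_rot: [0.992, 0.13, -0.001, -0.002]
contact_force: [0.1, 0.5, -0.1]
opening: 1.002
finger_force: 0.0
time: 11.1
eef_pos: [0.4417, -0.3343, 0.2575]
tcp_rot: [0.991, 0.131, -0.0, -0.0]
contact_force: [0.8, 0.2, 0.0]
opening: 1.004
finger_force: 0.0
11.1 [ 0.4417 -0.3343  0.2575] [[[342.622, 0.0, 320.297], [0.0, 342.622, 195.843], [0.0, 0.0, 1.0]], [0.524, -0.311, 0.399], [[0.259, -0.912, -0.318], [-0.966, -0.245, -0.085], [-0.0, 0.329, -0.944]]]
knob 802 [0.5454 0.0134 0.1154] [0.5448 0.0132 0.114 ] [0.027 0.027 0.008]
top 634 [ 0.4397 -0.342   0.1833] [ 0.4388 -0.3425  0.1819] [0.019 0.02  0.008]
mid 463 [ 0.4459 -0.3401  0.147 ] [ 0.4438 -0.342   0.145 ] [0.009 0.018 0.05 ]
low 145 [ 0.4458 -0.34    0.1256] [ 0.4437 -0.3419  0.1255] [0.01  0.018 0.019]
collar 340 [ 0.4437 -0.3404  0.11  ] [ 0.4397 -0.3424  0.1111] [0.027 0.029 0.005]
plate 1784 [ 0.4502 -0.3385  0.1039] [ 0.4451 -0.3421  0.1038] [0.066 0.053 0.007]
```

View pics/w5.png

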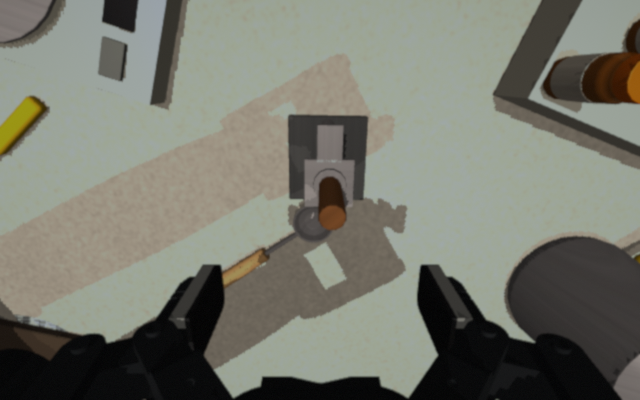

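Wrist view: the handle top is at (332,218), the collar at (328,185), and the base is square to the image. The handle axis is at (0.439, -0.342) and vertical. The weight stands on the pan, knob at (0.545, 0.013).

Run:
```python
from h import *
print(delta([.439,-.3422,.13]),R.from_quat(ctrl.get_state()["tcp_rot"]).as_matrix().round(4).tolist())
```

```text
(array([-0.46,  0.67, 12.77]), array([0., 0., 0.])) [[0.9659, 0.259, 0.0], [0.259, -0.9659, 0.0001], [0.0001, -0.0001, -1.0]]
```

```bash
python3 -m crank '[[-0.5,0.7,1,0,0,0],[-0.5,0.7,4,0,0,0],[-0.5,0.7,7,0,0,0],[-0.5,0.7,9.5,0,0,0],[-0.5,0.7,11.5,0,0,0],[-0.5,0.7,12.7,0,0,0],[-0.5,0.7,12.7,0,0,0],[-0.5,0.7,12.7,0,0,0],[-0.5,0.7,12.7,0,0,0]]' && python3 -m crank '[[0,0,0,0,0,0],[0,0,0,0,0,0],[0,0,0,0,0,0],[0,0,0,0,0,0],[0,0,0,0,0,0],[0,0,0,0,0,0],[0,0,0,0,0,0],[0,0,0,0,0,0],[0,0,0,0,0,0],[0,0,0,0,0,0]]' 0 70
```

```text
time: 12.05
eef_pos: [0.4388, -0.3448, 0.1322]
tcp_rot: [0.992, 0.13, 0.001, 0.001]
contact_force: [0.4, -0.0, -0.3]
opening: 0.996
finger_force: 0.0
time: 13.05
eef_pos: [0.4382, -0.3439, 0.131]
tcp_rot: [0.992, 0.13, 0.0, -0.0]
contact_force: [-1.3, 1.7, 4.5]
opening: 0.214
finger_force: 68.2
```

```bash
python3 -m crank '[[0,0,-1,0,0,0],[0,0,-3,0,0,0],[0,0,-5,0,0,0],[0,0,-7,0,0,0],[0,0,-9,0,0,0],[0,0,-11,0,0,0],[0,0,-12,0,0,0],[0,0,-12,0,0,0],[0,0,-12,0,0,0]]'
python3 w.py w6
python3 - <<'E'
from h import *
s=ctrl.get_state();print(s["eef_pos"],s["contact_force"],s["finger_force"])
c=cam("scene"); p,d=ctrl.read_camera("scene"); cv2.imwrite("pics/s2.png",p); P=cloud(c,d).reshape(-1,3)
t=s["eef_pos"]
q=P[(np.hypot(P[:,0]-t[0],P[:,1]-t[1])<.025)&(P[:,2]>.115)&(P[:,2]<.26)]
for a in np.arange(.12,.25,.01):
    k=q[(q[:,2]>a)&(q[:,2]<a+.01)]
    if len(k): print(a.round(3),len(k),k.mean(0).round(4),np.ptp(k,0).round(3))
u,v=proj(c,[t[0],t[1],.18]).astype(int); print(u,v)
w=cv2.imread("pics/w6.png"); cr=p[v-60:v+60,u-80:u+80]
cv2.imwrite("pics/both.png",np.hstack([cv2.resize(w,(480,300)),cv2.resize(cr,(400,300))[:,40:360]]))
E
```

```text
time: 13.95
eef_pos: [0.4378, -0.3437, 0.2498]
tcp_rot: [0.992, 0.129, -0.0, -0.0]
contact_force: [0.1, 0.5, -0.4]
opening: 0.217
finger_force: 68.3
13.95 [ 0.4378 -0.3437  0.2498] [[[342.622, 0.0, 320.297], [0.0, 342.622, 195.843], [0.0, 0.0, 1.0]], [0.52, -0.321, 0.391], [[0.257, -0.912, -0.319], [-0.966, -0.243, -0.084], [-0.001, 0.329, -0.944]]]
[ 0.43759387 -0.34354224  0.249219  ] [ 0.16246213  0.74774342 -1.10040176] 68.28847289085388
0.13 6 [ 0.4397 -0.3436  0.1371] [0.005 0.005 0.005]
0.14 17 [ 0.4409 -0.3429  0.1444] [0.008 0.009 0.009]
0.15 19 [ 0.4417 -0.3429  0.1552] [0.007 0.008 0.009]
0.16 18 [ 0.4405 -0.3422  0.1644] [0.009 0.009 0.009]
0.17 19 [ 0.4409 -0.3428  0.1749] [0.007 0.01  0.009]
0.18 20 [ 0.4414 -0.3429  0.1851] [0.005 0.009 0.009]
0.19 21 [ 0.4409 -0.3429  0.1951] [0.005 0.01  0.009]
0.2 19 [ 0.4405 -0.3428  0.2046] [0.007 0.008 0.009]
0.21 10 [ 0.441  -0.3429  0.2116] [0.006 0.008 0.004]
0.22 67 [ 0.4456 -0.3444  0.2279] [0.025 0.029 0.006]
0.23 67 [ 0.4442 -0.3442  0.2336] [0.024 0.028 0.01 ]
0.24 36 [ 0.4456 -0.3419  0.2448] [0.005 0.017 0.01 ]
169 230
```

View pics/both.png

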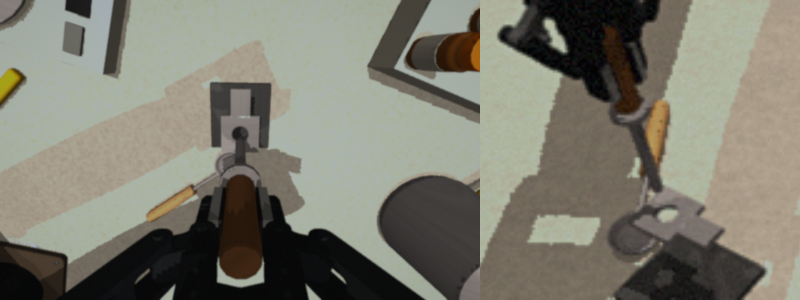

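Wrist (left) and scene (right) views: the stylus hangs vertical in the fingers, its tip clear above the ring hole at (240,133). Before the grip both cameras put the handle about 2 mm to +y of where the grip found it, so I take the hole at about (0.589, -0.117).

Run:
```python
from h import *
print(delta([.589,-.117,.24]))
```

```text
(array([ 20.45, -17.99,   0.92]), array([0., 0., 0.]))
```

```bash
python3 -m crank '[[2,-2,0,0,0,0],[5,-4,0,0,0,0],[8,-7,0,0,0,0],[11,-10,0,0,0,0],[14,-12.5,0,0,0,0],[17,-15,0,0,0,0],[19,-17,0,0,0,0],[20.4,-18,0,0,0,0],[20.4,-18,0,0,0,0],[20.4,-18,0,0,0,0]]' && python3 -m crank '[[0,0,3,0,0,0],[0,0,6,0,0,0],[0,0,7.5,0,0,0],[0,0,8.5,0,0,0],[0,0,8.5,0,0,0],[0,0,8.5,0,0,0],[0,0,8.5,0,0,0]]'
python3 w.py w7
python3 - <<'E'
from h import *
s=ctrl.get_state();t=s["eef_pos"];print(t,s["contact_force"],s["finger_force"],delta([.589,-.117,.15]))
c=cam("scene"); p,d=ctrl.read_camera("scene"); P=cloud(c,d).reshape(-1,3)
for a in(.05,.06,.07,.08):
    k=P[(np.hypot(P[:,0]-t[0],P[:,1]-t[1])<.02)&(P[:,2]>a)&(P[:,2]<a+.01)]; 
    if len(k): print(a,len(k),k.mean(0).round(4))
print(proj(c,[.589,-.117,.036]),proj(c,[t[0],t[1],t[2]-.116]))
u,v=proj(c,[.589,-.117,.045]).astype(int); cr=p[v-50:v+50,u-50:u+50]; print(u,v)
w=cv2.imread("pics/w7.png"); cw=w[40:290,200:450]
cv2.imwrite("pics/both2.png",np.hstack([cv2.resize(cw,(400,400)),cv2.resize(cr,(400,400))]))
E
```

```text
time: 15.05
eef_pos: [0.5886, -0.1181, 0.2499]
tcp_rot: [0.992, 0.13, -0.001, 0.0]
contact_force: [-0.2, 0.4, -1.8]
opening: 0.22
finger_force: 68.4
time: 15.75
eef_pos: [0.59, -0.1181, 0.1676]
tcp_rot: [0.992, 0.129, 0.001, 0.001]
contact_force: [0.5, 0.0, -0.8]
opening: 0.217
finger_force: 68.4
15.75 [ 0.59   -0.1181  0.1676] [[[342.622, 0.0, 320.297], [0.0, 342.622, 195.843], [0.0, 0.0, 1.0]], [0.672, -0.095, 0.309], [[0.257, -0.914, -0.315], [-0.966, -0.242, -0.086], [0.002, 0.326, -0.945]]]
[ 0.589954   -0.1180204   0.16752532] [-0.85272813 -0.62842766 -1.61519581] 68.40863943099976 (array([-0.07, -0.13,  1.75]), array([0., 0., 0.]))
0.05 8 [ 0.5934 -0.1184  0.0571]
0.06 9 [ 0.5932 -0.1187  0.0647]
0.07 15 [ 0.5931 -0.1186  0.075 ]
0.08 13 [ 0.5926 -0.1191  0.0853]
[305.79669952 253.54930877] [305.69987825 249.70252434]
305 251
```

View pics/both2.png

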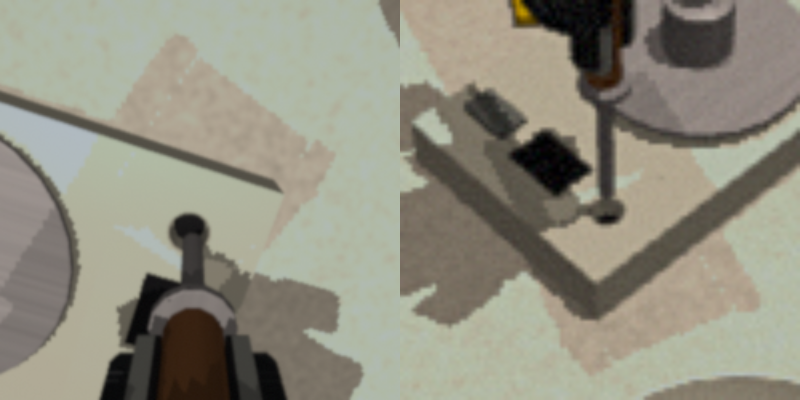

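Both views show the tip just above the hole and about 1 mm off to tool +y (tip (192,230), hole (189,229) in the left crop). Correct that and enter.

```bash
python3 -m crank '[[-0.05,-0.15,0,0,0,0],[-0.05,-0.15,0,0,0,0],[-0.05,-0.15,1,0,0,0],[-0.05,-0.15,1.8,0,0,0],[-0.05,-0.15,2.3,0,0,0],[-0.05,-0.15,2.6,0,0,0],[-0.05,-0.15,2.8,0,0,0],[-0.05,-0.15,2.8,0,0,0]]'
```

```text
time: 16.65
eef_pos: [0.5879, -0.1161, 0.1377]
tcp_rot: [0.992, 0.129, -0.0, -0.0]
contact_force: [-0.8, 0.0, 1.0]
opening: 0.213
finger_force: 68.3
```

```bash
python3 -m crank '[[0,0,0.2,0,0,0],[0,0,0.3,0,0,0],[0,0,0.4,0,0,0],[0,0,0.45,0,0,0],[0,0,0.45,0,0,0]]'; python3 -m crank '[[0,0,0.05,0,0,0],[0,0,0.1,0,0,0],[0,0,0.1,0,0,0],[0,0,0.1,0,0,0]]'
```

```text
time: 17.15
eef_pos: [0.5884, -0.1163, 0.1338]
tcp_rot: [0.992, 0.13, 0.0, 0.0]
contact_force: [-2.6, 0.8, 4.2]
opening: 0.213
finger_force: 68.6
time: 17.55
eef_pos: [0.5885, -0.1164, 0.1329]
tcp_rot: [0.992, 0.129, 0.0, 0.0]
contact_force: [-1.2, 1.4, 5.6]
opening: 0.219
finger_force: 68.9
```

```bash
python3 -m crank '[[0,0,0.05,0,0,0],[0,0,0.1,0,0,0],[0,0,0.1,0,0,0],[0,0,0.1,0,0,0]]'
```

```text
time: 17.95
eef_pos: [0.5887, -0.1164, 0.1328]
tcp_rot: [0.992, 0.13, 0.001, 0.0]
contact_force: [-1.7, 1.5, 8.5]
opening: 0.218
finger_force: 69.2
```

It is at the bottom stop: no more travel and the force is rising. Press slightly more and hold for over 2 s.

```bash
python3 -m crank '[[0,0,0.05,0,0,0],[0,0,0.05,0,0,0],[0,0,0.05,0,0,0],[0,0,0.05,0,0,0],[0,0,0.05,0,0,0],[0,0,0.05,0,0,0],[0,0,0.05,0,0,0],[0,0,0.05,0,0,0],[0,0,0.05,0,0,0],[0,0,0.05,0,0,0]]'; python3 -m crank '[[0,0,0,0,0,0],[0,0,0,0,0,0],[0,0,0,0,0,0],[0,0,0,0,0,0],[0,0,0,0,0,0],[0,0,0,0,0,0],[0,0,0,0,0,0],[0,0,0,0,0,0],[0,0,0,0,0,0],[0,0,0,0,0,0]]';python3 -m crank '[[0,0,0,0,0,0],[0,0,0,0,0,0],[0,0,0,0,0,0],[0,0,0,0,0,0],[0,0,0,0,0,0],[0,0,0,0,0,0]]'
```

```text
time: 18.95
eef_pos: [0.5889, -0.1164, 0.1327]
tcp_rot: [0.992, 0.13, 0.001, 0.0]
contact_force: [-3.0, 2.3, 9.9]
opening: 0.216
finger_force: 69.4
time: 19.95
eef_pos: [0.5889, -0.1164, 0.1327]
tcp_rot: [0.992, 0.13, 0.001, 0.0]
contact_force: [-3.4, 1.7, 10.5]
opening: 0.22
finger_force: 69.4
time: 20.55
eef_pos: [0.5889, -0.1164, 0.1327]
tcp_rot: [0.992, 0.13, 0.001, 0.0]
contact_force: [-3.6, 2.2, 9.7]
opening: 0.214
finger_force: 69.4
```

```bash
python3 -m crank '[[0,0,-1,0,0,0],[0,0,-3,0,0,0],[0,0,-6,0,0,0],[0,0,-9,0,0,0],[0,0,-12,0,0,0],[0,0,-12,0,0,0],[0,0,-12,0,0,0]]'
python3 - <<'E'
from h import *
s=ctrl.get_state();print(s["eef_pos"],s["contact_force"],delta([.438,-.3438,.25]))
E
```

```text
time: 21.25
eef_pos: [0.5882, -0.1165, 0.2503]
tcp_rot: [0.992, 0.129, 0.0, 0.0]
contact_force: [-0.9, -0.3, -2.4]
opening: 0.217
finger_force: 68.4
[ 0.58824813 -0.11651106  0.25030175] [-0.88936095 -0.3247484  -2.41230902] (array([-20.36,  18.11,   0.03]), array([0., 0., 0.]))
```

```bash
python3 -m crank '[[-2,2,0,0,0,0],[-5,4,0,0,0,0],[-8,7,0,0,0,0],[-11,10,0,0,0,0],[-14,12.5,0,0,0,0],[-17,15,0,0,0,0],[-19,17,0,0,0,0],[-20.4,18.1,0,0,0,0],[-20.4,18.1,0,0,0,0],[-20.4,18.1,0,0,0,0]]' && python3 -m crank '[[0,0,0,0,0,0],[0,0,0,0,0,0],[0,0,0,0,0,0]]'; python3 w.py w8
python3 - <<'E'
from h import *
s=ctrl.get_state();print(s["eef_pos"],s["contact_force"],delta([.438,-.3438,.25]))
c=cam("scene"); p,d=ctrl.read_camera("scene"); cv2.imwrite("pics/s3.png",p); P=cloud(c,d).reshape(-1,3)
t=s["eef_pos"]
for a in(.14,.16,.18,.2):
    k=P[(np.hypot(P[:,0]-t[0],P[:,1]-t[1])<.02)&(P[:,2]>a)&(P[:,2]<a+.02)]; print(a,len(k),k.mean(0).round(4))
u,v=proj(c,[t[0],t[1],.115]).astype(int); cr=p[v-50:v+50,u-50:u+50]
w=cv2.imread("pics/w8.png"); cw=w[120:320,220:420]
cv2.imwrite("pics/both3.png",np.hstack([cv2.resize(cw,(400,400)),cv2.resize(cr,(400,400))]))
E
```

```text
time: 22.25
eef_pos: [0.4368, -0.343, 0.2483]
tcp_rot: [0.992, 0.129, -0.001, -0.002]
contact_force: [-0.4, -0.1, -2.0]
opening: 0.215
finger_force: 68.4
time: 22.55
eef_pos: [0.438, -0.3429, 0.2506]
tcp_rot: [0.991, 0.13, -0.0, -0.0]
contact_force: [0.4, -0.2, -1.9]
opening: 0.215
finger_force: 68.4
22.55 [ 0.438  -0.3429  0.2506] [[[342.622, 0.0, 320.297], [0.0, 342.622, 195.843], [0.0, 0.0, 1.0]], [0.52, -0.32, 0.392], [[0.258, -0.912, -0.318], [-0.966, -0.244, -0.085], [0.0, 0.329, -0.944]]]
[ 0.43792674 -0.34304918  0.2506992 ] [-0.07682166  0.12134217 -1.75491673] (array([-0.01,  0.07,  0.07]), array([0., 0., 0.]))
0.14 34 [ 0.4414 -0.3422  0.1499]
0.16 39 [ 0.4412 -0.3426  0.1699]
0.18 42 [ 0.4413 -0.3423  0.1905]
0.2 31 [ 0.4411 -0.3423  0.2078]
```

View pics/both3.png

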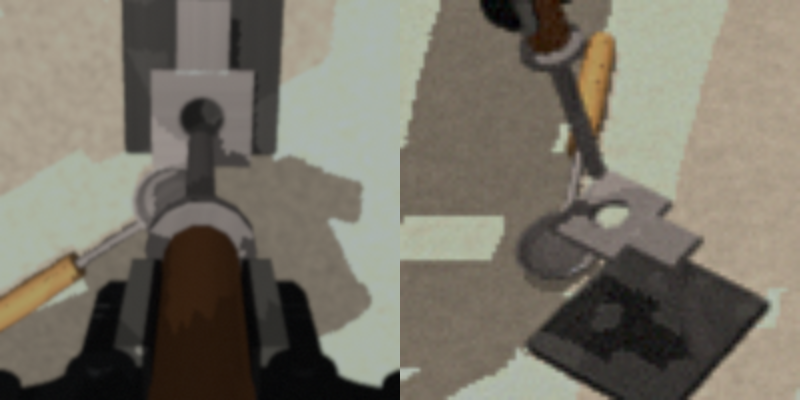

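The tip is in line over the ring hole (hole at (201,117) in the left crop, shank at 201). Lower it with force checks.

```bash
python3 -m crank '[[0,0.05,1,0,0,0],[0,0.05,2,0,0,0],[0,0.05,3,0,0,0],[0,0.05,4,0,0,0],[0,0.05,5,0,0,0],[0,0.05,5,0,0,0]]' && python3 -m crank '[[0,0,1.5,0,0,0],[0,0,3,0,0,0],[0,0,4.5,0,0,0],[0,0,5.7,0,0,0],[0,0,6.3,0,0,0],[0,0,6.6,0,0,0],[0,0,6.6,0,0,0],[0,0,6.6,0,0,0]]'
```

```text
time: 23.25
eef_pos: [0.4367, -0.3432, 0.1982]
tcp_rot: [0.992, 0.129, -0.001, -0.002]
contact_force: [0.1, 0.5, -1.9]
opening: 0.213
finger_force: 68.4
time: 24.05
eef_pos: [0.438, -0.3445, 0.1354]
tcp_rot: [0.992, 0.13, 0.0, 0.001]
contact_force: [-0.7, -0.3, -1.1]
opening: 0.216
finger_force: 68.4
```

```bash
python3 -m crank '[[0,0,0.2,0,0,0],[0,0,0.35,0,0,0],[0,0,0.45,0,0,0],[0,0,0.45,0,0,0]]' && python3 -m crank '[[0,0,0,0,0,0],[0,0,0,0,0,0]]'
```

```text
time: 24.45
eef_pos: [0.4378, -0.3443, 0.131]
tcp_rot: [0.992, 0.13, 0.0, 0.0]
contact_force: [-1.3, 1.3, 3.1]
opening: 0.214
finger_force: 69.2
time: 24.65
eef_pos: [0.4378, -0.3443, 0.131]
tcp_rot: [0.992, 0.13, 0.0, 0.0]
contact_force: [-1.9, 2.0, 5.0]
opening: 0.214
finger_force: 69.3
```

The collar is seated on the plate at the original height. Release and rise.

```bash
python3 -m crank '[[0,0,0,0,0,0],[0,0,0,0,0,0],[0,0,0,0,0,0],[0,0,0,0,0,0],[0,0,0,0,0,0],[0,0,0,0,0,0],[0,0,0,0,0,0],[0,0,0,0,0,0],[0,0,0,0,0,0],[0,0,0,0,0,0]]' 1 && python3 -m crank '[[0,0,-1,0,0,0],[0,0,-3,0,0,0],[0,0,-6,0,0,0],[0,0,-9,0,0,0],[0,0,-12.5,0,0,0],[0,0,-12.5,0,0,0],[0,0,-12.5,0,0,0],[0,0,-12.5,0,0,0],[0,0,-12.5,0,0,0],[0,0,-12.5,0,0,0]]'; python3 w.py w9
python3 - <<'E'
from h import *
def st(P,L):
    for m,x,y,a,b in L:
        q=P[(np.hypot(P[:,0]-x,P[:,1]-y)<.04)&(P[:,2]>a)&(P[:,2]<b)]
        if len(q): print(m,len(q),q.mean(0).round(4),((q.max(0)+q.min(0))/2).round(4),np.ptp(q,0).round(3))
z=np.load("w9.npz"); st(cloud((z["K"],z["o"],z["M"]),z["d"]).reshape(-1,3),[("top",.438,-.34,.178,.195),("mid",.438,-.34,.14,.17),("low",.438,-.34,.116,.135),("collar",.438,-.34,.1085,.114)])
c=cam("top"); p,d=ctrl.read_camera("top"); st(cloud(c,d).reshape(-1,3),[("weight",.546,.0123,.108,.13),("jar",.5446,.2685,.07,.1),("shaker",.4258,.3054,.05,.08)])
cv2.imwrite("pics/end.png",p)
E
```

```text
time: 25.65
eef_pos: [0.4376, -0.3441, 0.1302]
tcp_rot: [0.992, 0.13, -0.0, -0.0]
contact_force: [-1.1, 0.2, 0.4]
opening: 1.003
finger_force: 0.0
time: 26.65
eef_pos: [0.4372, -0.3436, 0.2538]
tcp_rot: [0.992, 0.13, -0.001, -0.001]
contact_force: [-0.6, -0.3, -0.3]
opening: 1.005
finger_force: 0.0
26.65 [ 0.4372 -0.3436  0.2538] [[[342.622, 0.0, 320.297], [0.0, 342.622, 195.843], [0.0, 0.0, 1.0]], [0.52, -0.321, 0.395], [[0.257, -0.912, -0.319], [-0.966, -0.243, -0.083], [-0.002, 0.33, -0.944]]]
top 660 [ 0.4396 -0.3428  0.1832] [ 0.4388 -0.3432  0.1818] [0.019 0.02  0.007]
mid 307 [ 0.4457 -0.3412  0.1558] [ 0.4432 -0.3424  0.155 ] [0.01  0.019 0.03 ]
low 143 [ 0.4457 -0.341   0.1257] [ 0.443  -0.3425  0.1256] [0.011 0.018 0.019]
collar 343 [ 0.4438 -0.3417  0.11  ] [ 0.4399 -0.3432  0.1112] [0.026 0.029 0.005]
weight 119 [0.5436 0.0133 0.1168] [0.5436 0.0135 0.1152] [0.025 0.025 0.01 ]
jar 295 [0.5447 0.2684 0.0843] [0.5448 0.2701 0.08  ] [0.04  0.043 0.02 ]
shaker 345 [0.4258 0.3053 0.0652] [0.4253 0.3086 0.0622] [0.045 0.048 0.023]
```

The stylus hangs upright and seated, the weight is on the pan, and the jar and shaker haven't moved. Handing in.

```bash
python3 -c "
from plant import ctrl
print(ctrl.sign_off())"
```

```text
the job is handed in; nothing more can be done
None
```

The job is handed in at about 27 s on the robot's clock: the weight stands about 2 mm from the pan's middle, the button was held fully down for over 2 s, the stylus hangs back in its ring, and the jar and shaker have not moved; the hand-in returned no verdict.

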